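Empty the large tumbling barrel

ROBOT

A 7-joint arm with a two-finger parallel gripper is mounted at the origin on the work surface. World frame = base frame: x ahead of the robot, y to its left, z up, the work surface at z = 0. Lengths are in m, angles in rad, forces in N, time in s.
With the tool pointing down it reaches from about 0.4 to 0.75 m from the base axis. Payload 19.5 kg.
Tool frame: the origin (TCP) lies at the centre of the arm's flange, where the gripper is bolted on; the fingertips stand 173 mm ahead of it and the grasp point (between the pads) lies 155 mm ahead of it; z points along the fingers, y is the line along which they close (so a half turn about z gives the same grasp; the last joint's range is limited). The gripper opens to 85 mm and grips with 20 to 120 N. Pads are 22 mm wide; open, the fingers measure 114 mm over their backs; the gripper's body (76 mm by 85 mm) begins 54 mm behind the grasp point. The pads swing forward as they close: fully open they stand 13 mm farther back than shut.
Start: joints at [1.242, 0.707, -0.028, 1.485, 0.022, 0.951, -0.075], TCP at [0.163, -0.552, 0.405] pointing down, gripper open.
Joint ranges: [-2.71, 2.71], [-0.32, 2.16], [-1.57, 1.52], [0, 2.45], [-1.46, 4.6], [0, 2.02], [-2.83, 2.83]. Speed limits (rad/s): [1.89, 1.89, 2.57, 2.57, 3.01, 3.01, 3.01].

INTERFACE

Orientations are given as a unit quaternion [x, y, z, w].
In Python, from rig import bot, cams gives the robot as it stands.
- The arm moves only by the shell command python3 -m pendant 'ROWS' [FORCE]. ROWS is JSON, a list of rows, each a list of 7 numbers: the turn, a rotation vector about the tool's x, y, z in rad, then the shift along the tool's x, y, z in mm, then the finger opening in mm, from 0 to 85.4. In form: [[wx, wy, wz, tx, ty, tz, fingers], ...]. A call has exactly 10 rows; each row is the pose to reach, as a shift and turn from the pose commanded when the call began, along the tool's axes at that moment; what a row does not reach only later rows make up. A row lasts 1/10 s, in which the tool goes at most 50 mm and 8.59 degrees, less where a joint would pass 70% of its speed; a pose out of reach is approached as far as the arm can. A call with a gripper value outside its range is refused whole. The fingers move at their own pace and stop on an object; FORCE is the grip in N (left out, the last holds). Time passes only in rows, so rows that repeat a pose let the fingers close, or fill a call up. It gives the time, the measured TCP pose, the force, the opening and the grip force at its end, in the units of the state.
- bot.get_state(): the state, without advancing time (a new reading comes with each control period).
- cams.capture(name): name is "scene" or "top"; returns (picture, depth): 384x512x3 uint8, red, green, blue; 384x512 float32, m along the optical axis (not along the pixel's ray), 0 where there is no reading.
- cams.camera_model(name): a dict with "fx", "fy", "cx", "cy" (pixels), "R" (3x3) and "t" (3): a world point X has camera coordinates R X + t. Camera axes: x right, y down, z forward; pixel columns grow to the right and rows downward; lengths in m; the calibration is good to about 2 mm. A picture is of the moment at which its call begins. camera_model takes no time and is no camera call.
- bot.close_job(): hands the job in; it is judged then, once.
Trained networks look in the newest picture that a camera, given by its name, has taken for a name from the list of things; names that differ only in an ending like _2 or _b are one class to them, and where a whole thing is asked for, a point or a joint stands for the part that bears it (a point fixed in the world has none). Each returns a list of dicts, best first, with "confidence" (0 to 1); they miss things now and then, are a little off and sometimes report something else, mostly with a low value. They report only what shows in the picture. A call takes as long as a camera call. They do not tell look-alikes from the thing itself.
- cams.silhouettes(camera, target): "pixels" (384x512 bool, what is visible of it) and "point" ([column, row] in pixels, amid what is visible of it).
The state is a dict: "time_s": time; "q": joint angles; "joint_velocities": joint speeds; "effort": joint torques, N m; "ee_pos": TCP position; "tcp_rot": TCP orientation; "ft_force": force on the tool from outside, world axes, zero at the start; "moment": the same for the moment, N m; "opening": opening from 0.0 (shut) to 1.0 (fully open); "grip_force": force on a finger pad.
Only numpy, scipy, OpenCV 4.12 (cv2) and the standard library are available. Lean on these libraries where they do the work, as an engineer would, in place of code of your own. Each camera call takes 0.05 s, during which the arm holds its last target. There are 200 camera calls.

TASK

Two hexagonal tumbling barrels hang in their cradles on the metallography bench. Turn the larger one by its grip bar, up and over to the far side, until its open port faces straight down and the specimen mount inside has dropped into the catch tray under it; then let go. Leave the smaller barrel as it is.

Things in the scene. Friction and masses are not known exactly. Their poses are not given: they have to be found in the camera images.
- cradle: Fixed cradle of the larger barrel: open steel tray, outside 200 (x) by 152 (y) by 35 mm high, walls 4, floor 5 mm; a white cheek plate at each y end, 136 mm high, 50 mm wide, outer faces 84 mm from the centre. Origin: centre of the underside, on the table. x runs from the robot's side to the far side, y along the barrel's axis, which lies 120 mm straight above the origin. Yaw within 20 degrees.
- barrel (a joint): Angle of the larger barrel, rad: 0 port straight up, 3.14 straight down. Hollow grey hexagon, 100 mm across flats, 115 across corners, 100 long, walls 4; one of the six sides is missing: the port, 54 by 92 mm. Starts at 0.1 to 0.75; stops at -0.15 and 3.75. Stiff: stays where it is left, takes 1.5 to 3 N at the grip bar to turn; growing angle lifts the bar from the robot's side over the top.
- barrel_bar (a point): Middle of the larger barrel's grip bar: round dark steel, 12 mm thick, parallel to the axis and 100 mm from it, on flat arms 16 mm wide at the barrel's ends, 106 mm free between them; it can turn between gripping fingers. At angle a it is at x = -100 cos a, y = 0, z = 120 + 100 sin a mm in the cradle's frame: robot's side at 0, top at 1.57, far side at 3.14.
- mount: Specimen mount: black resin disc, 30 mm across and 16 mm high with a steel spot on its top face, about 30 g, lying loose in the larger barrel. Origin: centre of its underside, z along the disc's axis.
- small_barrel_bar (a point): Middle of the grip bar of the smaller barrel, which is to be left alone: the same make but 68 mm across flats and 66 mm long, bar at 78 mm from an axis 92 mm above the table, over a tray of 150 by 118 mm.
Things that resemble listed ones, but are neither listed nor needed, are in the scene too. What is shaped like the mount but pink is not meant.

How it is judged:
By the outcome, as a careful person would: the job done as asked, in the order asked, and still so for the second after the job is handed in, with the robot touching nothing.
It also fails if it takes over 40 s, if anything falls off the work surface, if the arm or the gripper's body presses on something with over 40 N, if the wrist force passes 120 N, or if a joint passes its speed limit or range.

## Working session

There is one attempt and no reset: what is moved stays moved. The work goes in short steps, Python scripts to look and compute and a shell command to move; the robot and the scene stay as the last step left them, time stands still between calls to the robot, and variables do not carry over. Pictures are saved under pics/ and viewed, at most 10 in all, crops included, and the job is handed in when it is done.

```bash
ls; mkdir -p pics
python3 - <<'E'
from rig import bot,cams
import cv2,numpy as np
s=bot.get_state();print(s['time_s'],s['ee_pos'],s['tcp_rot'],s['opening'])
a=[]
for n in("scene","top"):
    p,d=cams.capture(n);np.savez(f'{n}0.npz',p=p,d=d);a.append(p)
    m=cams.camera_model(n);print(n,m)
    for t in("cradle","barrel","barrel_bar","mount","small_barrel_bar"):
        for r in cams.silhouettes(n,t):print(n,t,round(r['confidence'],2),r['point'],r['pixels'].sum())
cv2.imwrite('pics/a.png',cv2.resize(np.vstack(a)[...,::-1],None,fx=.78,fy=.78))
cv2.imwrite('pics/a.png',cv2.cvtColor(np.vstack(a)[:, :],cv2.COLOR_RGB2BGR)) if 0 else None
E
```

```text
pics
0.0 [ 0.16264379 -0.55144558  0.40423984] [ 9.89733216e-01  1.42926122e-01 -9.19867233e-05 -5.25922602e-04] 1.0018504282817513
scene {'fx': 424.8523273133634, 'fy': 424.8523273133634, 'cx': 258.8992256843278, 'cy': 193.8959998980529, 'R': array([[-0.11922241,  0.99284661, -0.00645218],
       [ 0.83641832,  0.09693256, -0.53945201],
       [-0.53496768, -0.06971149, -0.84199162]]), 't': array([ 0.07001768, -0.37149096,  1.20005363])}
scene cradle 0.74 [185.7, 198.8] 8928
scene barrel 0.68 [180.9, 172.7] 4197
scene barrel_bar 0.8 [183.7, 171.3] 3989
scene mount 0.65 [179.5, 183.6] 181
scene mount 0.45 [258.4, 236.4] 181
scene small_barrel_bar 0.81 [391.2, 219.8] 2186
top {'fx': 363.87152454386285, 'fy': 363.87152454386285, 'cx': 256.5151750766456, 'cy': 197.24440681527153, 'R': array([[ 0.02248499, -0.99937691,  0.02720699],
       [-0.99314738, -0.02545011, -0.11406391],
       [ 0.11468526, -0.02445582, -0.9931008 ]]), 't': array([-0.03811919,  0.499516  ,  0.77243501])}
top cradle 0.91 [321.8, 202.8] 7342
top barrel 0.9 [328.6, 198.4] 4136
top barrel_bar 0.57 [328.4, 194.9] 4133
top mount 0.43 [248.5, 170.9] 136
top small_barrel_bar 0.73 [123.0, 172.4] 2299
```

View pics/a.png

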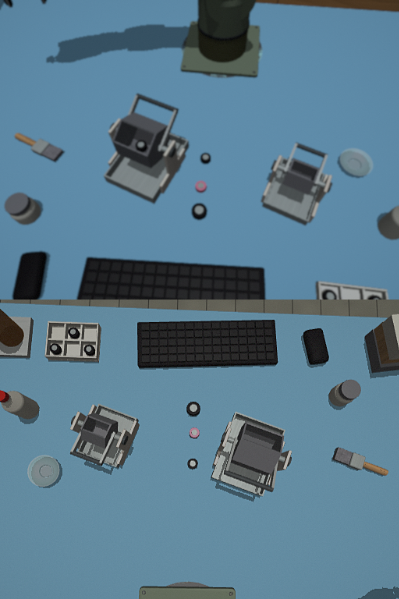

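The scene view (top half) shows the robot base at the top. The large barrel is at about (183,172) full-res with a mount inside, and its bar is towards the robot. The small barrel is at (391,220). Stray mounts are at (258,236) pink, (263,202) and (255,270). I'll take the larger barrel, at scene (183,172) / top (325,200), and check it in a close crop while measuring.

```bash
cat > h.py <<'E'
import numpy as np,cv2
from rig import bot,cams
def world(n,d):
    m=cams.camera_model(n);v,u=np.mgrid[:384,:512]
    c=np.stack([(u-m['cx'])/m['fx']*d,(v-m['cy'])/m['fy']*d,d],-1)
    return (c-m['t'])@m['R']
def proj(n,X):
    m=cams.camera_model(n);c=np.atleast_2d(X)@m['R'].T+m['t']
    return np.c_[c[:,0]/c[:,2]*m['fx']+m['cx'],c[:,1]/c[:,2]*m['fy']+m['cy']]
E
python3 - <<'E'
from h import *
out=[]
P=[]
for n,(u,v) in(("scene",(185,185)),("top",(322,200))):
    z=np.load(n+'0.npz');w=world(n,z['d']);w[z['d']==0]=np.nan
    c=z['p'][v-75:v+75,u-75:u+75];out.append(cv2.resize(c,(400,400),interpolation=cv2.INTER_CUBIC))
    P.append(w[v-75:v+75,u-75:u+75].reshape(-1,3))
    q=P[-1]; print(n,[(h,int(((q[:,2]>h/1e3-.005)&(q[:,2]<h/1e3+.005)).sum())) for h in range(0,240,10)])
    for lo,hi in((.02,.045),(.126,.145),(.15,.26)):
        k=q[(q[:,2]>lo)&(q[:,2]<hi)];print(lo,cv2.minAreaRect((k[:,:2]*1000).astype('f')),k.mean(0))
cv2.imwrite('pics/b.png',np.hstack(out)[...,::-1])
np.save('P.npy',np.vstack(P))
E
```

```text
scene [(0, 14948), (10, 1050), (20, 459), (30, 473), (40, 419), (50, 119), (60, 49), (70, 172), (80, 335), (90, 518), (100, 259), (110, 267), (120, 323), (130, 515), (140, 461), (150, 528), (160, 530), (170, 562), (180, 423), (190, 0), (200, 0), (210, 0), (220, 0), (230, 0)]
0.02 ((503.9848937988281, -162.4477996826172), (168.98037719726562, 202.81658935546875), 70.84247589111328) [ 0.54284134 -0.15544978  0.03260913]
0.126 ((514.2392578125, -164.30734252929688), (179.84303283691406, 99.48695373535156), 82.15648651123047) [ 0.52075544 -0.15587916  0.13480393]
0.15 ((485.4844970703125, -156.38150024414062), (120.57603454589844, 143.04898071289062), 71.393798828125) [ 0.47451294 -0.15040402  0.16623841]
top [(0, 16386), (10, 375), (20, 375), (30, 410), (40, 260), (50, 24), (60, 4), (70, 7), (80, 225), (90, 347), (100, 143), (110, 156), (120, 249), (130, 462), (140, 307), (150, 601), (160, 733), (170, 864), (180, 444), (190, 0), (200, 0), (210, 0), (220, 0), (230, 0)]
0.02 ((523.542724609375, -107.37602233886719), (284.7524108886719, 200.50942993164062), 70.90582275390625) [ 0.51712328 -0.14581376  0.03326207]
0.126 ((504.24884033203125, -163.11328125), (180.01942443847656, 100.93705749511719), 70.50714111328125) [ 0.5069797 -0.1623294  0.1344596]
0.15 ((483.6361999511719, -155.920654296875), (118.2342758178711, 139.58375549316406), 70.98401641845703) [ 0.47134773 -0.15219209  0.16586862]
```

View pics/b.png

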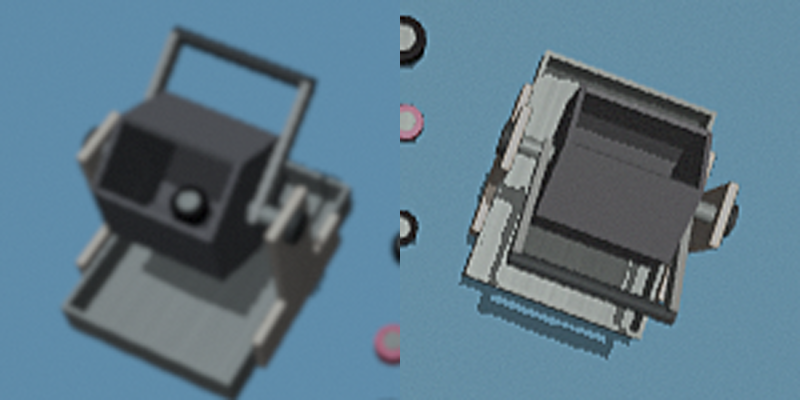

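The crop confirms it: the large barrel has a black mount inside, its port is tilted to the far side, and its bar is on the robot side. Next I fit the cradle frame and bar angle.

Run:
```python
from h import *
P=np.load('P.npy');P=P[~np.isnan(P[:,0])]
from scipy.optimize import minimize
C=np.array([.504,-.1625]);th=np.deg2rad(-19)
def loc(C,th):
    d=P[:,:2]-C;c,s=np.cos(th),np.sin(th);return np.c_[d@[c,s],d@[-s,c],P[:,2]]
# refine: points near surface (tray rim rectangle outer)
L=loc(C,th)
r=L[(L[:,2]>.028)&(L[:,2]<.04)&(abs(L[:,0])<.115)&(abs(L[:,1])<.09)]
for ax in(0,1):print('rim',ax,np.percentile(r[:,ax],[0,1,3,10,90,97,99,100]).round(4))
k=L[(L[:,2]>.1)&(L[:,2]<.145)&(abs(L[:,1])>.075)&(abs(L[:,0])<.03)]
print('cheek',[np.percentile(k[k[:,1]*s>0],[2,50,98],axis=0).round(4).tolist() for s in(1,-1)])
b=L[(L[:,2]>.12)&(L[:,0]<-.062)&(abs(L[:,1])<.07)]
rho=np.hypot(b[:,0],b[:,2]-.12)
b=b[rho>.088]
print('bar',len(b),b.min(0),b.max(0),b.mean(0))
mid=b[abs(b[:,1])<.045]
print('mid',mid.mean(0),'slope x/y',np.polyfit(mid[:,1],mid[:,0],1),np.degrees(np.arctan2(mid[:,2].mean()-.12,-mid[:,0].mean())))
```

```text
rim 0 [-0.1014 -0.0997 -0.0992 -0.0973  0.0997  0.1004  0.1007  0.1012]
rim 1 [-0.0821 -0.0775 -0.0762 -0.0738  0.0826  0.0836  0.084   0.0845]
cheek [[[-0.024, 0.0761, 0.1033], [0.0033, 0.0829, 0.1324], [0.0255, 0.0898, 0.1373]], [[-0.0243, -0.0898, 0.1029], [0.0037, -0.0781, 0.1319], [0.0253, -0.0757, 0.1376]]]
bar 875 [-0.09142782 -0.06090103  0.16146312] [-0.06982232  0.05929128  0.18055775] [-0.08353612  0.00036596  0.17532636]
mid [-0.08431073  0.00030161  0.1756529 ] slope x/y [ 0.00238853 -0.08431145] 33.42851248042248
```

```bash
python3 -m pendant '[[0,0,-0.1,37,-33,2,45],[0,0,-0.2,74,-65,4,45],[0,0,-0.3,111,-98,6,45],[0,0,-0.4,148,-130,8,45],[0,0,-0.5,185,-163,10,45],[0,0,-0.6,222,-195,12,45],[0,0,-0.7,259,-228,14,45],[0,0,-0.8,296,-260,16,45],[0,0,-0.9,333,-293,16,45],[0,0,-0.952,369,-325,16,45]]' 40
python3 -m pendant '[[0,0,0,0,0,0,45],[0,0,0,0,0,0,45],[0,0,0,0,0,0,45],[0,0,0,0,0,0,45],[0,0,0,0,0,0,45],[0,0,0,0,0,0,45],[0,0,0,0,0,0,45],[0,0,0,0,0,0,45],[0,0,0,0,0,0,45],[0,0,0,0,0,0,45]]'
python3 - <<'E'
from h import *
from scipy.spatial.transform import Rotation as R
s=bot.get_state();T=R.from_quat(s['tcp_rot']).as_matrix()
a=np.deg2rad(33);th=np.deg2rad(-19);l=-.1*np.cos(a)
b=np.array([.5045+l*np.cos(th),-.1625+l*np.sin(th),.12+.1*np.sin(a)])
print(T.round(3),'grasp pt to bar, tool mm',((b-s['ee_pos'])@T*1e3-[0,0,155]).round(1))
p,d=cams.capture('scene');cv2.imwrite('pics/c.png',cv2.resize(p[40:280,60:360],(750,600),interpolation=cv2.INTER_CUBIC)[...,::-1])
E
```

```text
time_s: 1.6
ee_pos: [0.4254, -0.1335, 0.3888]
tcp_rot: [0.813, 0.582, 0.0, 0.0]
ft_force: [1.4, -0.4, 0.1]
opening: 0.529
grip_force: 0.0
time_s: 2.6
ee_pos: [0.4247, -0.1354, 0.3887]
tcp_rot: [0.814, 0.581, 0.0, -0.0]
ft_force: [-0.1, -0.6, 0.1]
opening: 0.524
grip_force: 0.0
[[ 0.326  0.945 -0.   ]
 [ 0.945 -0.326  0.   ]
 [ 0.    -0.    -1.   ]] grasp pt to bar, tool mm [ 0.4  0.5 59.2]
```

View pics/c.png

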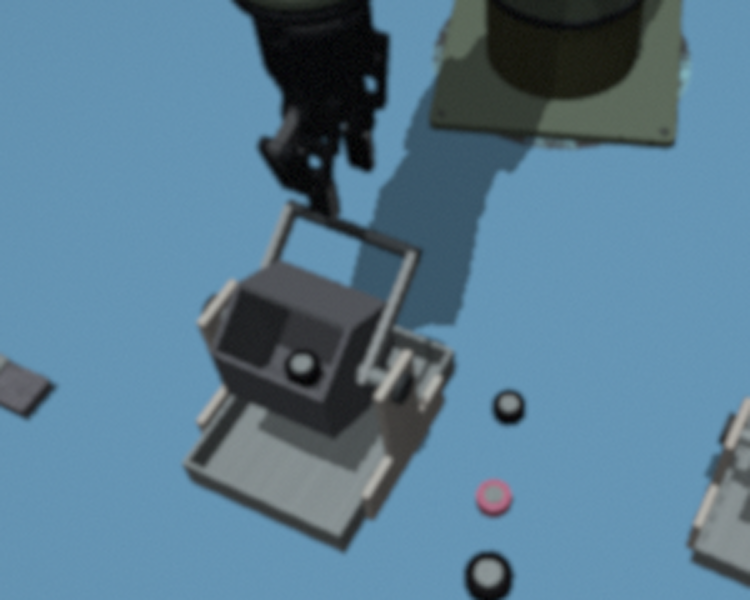

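The gripper (about 320,190) is above the bar (290,205 to 420,250), and the mount (300,365) is in the barrel. Descending and gripping.

```bash
python3 -m pendant '[[0,0,0,0,0,12,45],[0,0,0,0,0,24,45],[0,0,0,0,0,36,45],[0,0,0,0,0,48,45],[0,0,0,0,0,57,45],[0,0,0,0,0,57,45],[0,0,0,0,0,57,25],[0,0,0,0,0,57,10],[0,0,0,0,0,57,5],[0,0,0,0,0,57,5]]' 50
python3 -m pendant '[[0,0,0,0,0,0,5],[0,0,0,0,0,0,5],[0,0,0,0,0,0,5],[0,0,0,0,0,0,5],[0,0,0,0,0,0,5],[0,0,0,0,0,0,5],[0,0,0,0,0,0,5],[0,0,0,0,0,0,5],[0,0,0,0,0,0,5],[0,0,0,0,0,0,5]]'
python3 - <<'E'
import numpy as np
a=np.deg2rad(np.r_[33:181:7.35]);print(np.c_[np.degrees(a),100*(np.cos(a[0])-np.cos(a)),-100*(np.sin(a)-np.sin(a[0]))].round(1).tolist())
E
```

```text
time_s: 3.65
ee_pos: [0.4244, -0.1353, 0.332]
tcp_rot: [0.814, 0.581, -0.0, -0.0]
ft_force: [-5.9, 1.4, 5.8]
opening: 0.117
grip_force: 48.9
time_s: 4.65
ee_pos: [0.4243, -0.1353, 0.3319]
tcp_rot: [0.814, 0.581, -0.0, -0.0]
ft_force: [-5.4, 2.5, 5.6]
opening: 0.116
grip_force: 48.9
[[33.0, 0.0, -0.0], [40.4, 7.7, -10.3], [47.7, 16.6, -19.5], [55.0, 26.6, -27.5], [62.4, 37.5, -34.2], [69.8, 49.3, -39.4], [77.1, 61.5, -43.0], [84.5, 74.2, -45.1], [91.8, 87.0, -45.5], [99.2, 99.8, -44.3], [106.5, 112.3, -41.4], [113.9, 124.3, -37.0], [121.2, 135.7, -31.1], [128.6, 146.2, -23.7], [135.9, 155.7, -15.1], [143.3, 164.0, -5.4], [150.6, 171.0, 5.4], [158.0, 176.6, 16.9], [165.3, 180.6, 29.1], [172.7, 183.0, 41.7], [180.0, 183.9, 54.5]]
```

```bash
python3 -m pendant '[[0,0,0,3.7,0,-5,5],[0,0,0,0,8,-10,5],[0,0,0,0,17,-20,5],[0,0,0,0,27,-27,5],[0,0,0,0,38,-34,5],[0,0,0,0,49,-39,5],[0,0,0,0,61,-43,5],[0,0,0,0,74,-45,5],[0,0,0,0,87,-45,5],[0,0,0,0,87,-45,5]]'
python3 - <<'E'
from h import *
p,d=cams.capture('scene');cv2.imwrite('pics/d.png',cv2.resize(p[40:280,60:360],(750,600),interpolation=cv2.INTER_CUBIC)[...,::-1])
E
```

```text
time_s: 5.65
ee_pos: [0.5081, -0.1639, 0.3773]
tcp_rot: [0.814, 0.581, 0.001, 0.001]
ft_force: [1.7, 0.5, 8.2]
opening: 0.119
grip_force: 56.9
```

View pics/d.png

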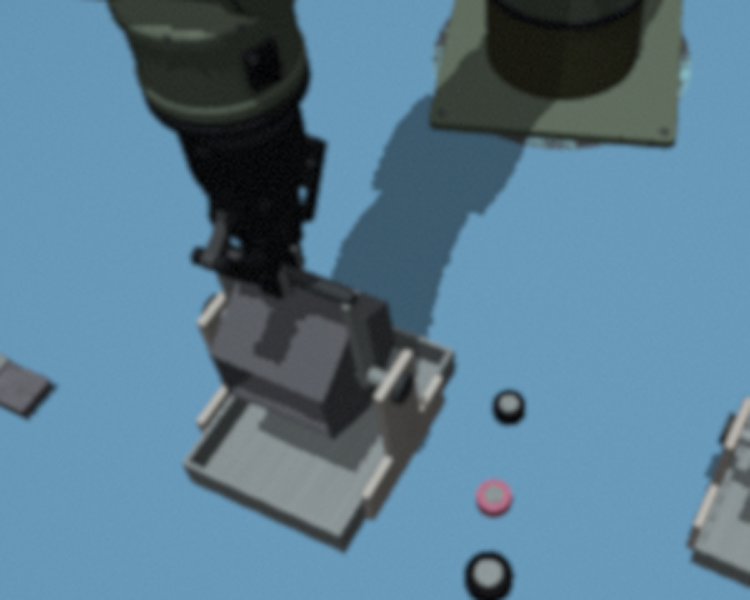

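Bar (about 290,275) is at the top, firmly held, and the barrel turned with it (~92°). Continuing over to the far side.

```bash
python3 -m pendant '[[0,0,0,0,8,1,5],[0,0,0,0,17,2,5],[0,0,0,0,25,4,5],[0,0,0,0,33,7,5],[0,0,0,0,41,11,5],[0,0,0,0,49,15,5],[0,0,0,0,56,20,5],[0,0,0,0,63,26,5],[0,0,0,0,69,32,5],[0,0,0,0,75,38,5]]'
python3 -m pendant '[[0,0,0,0,4,6,5],[0,0,0,0,8,12,5],[0,0,0,0,11,18,5],[0,0,0,0,14,25,5],[0,0,0,0,16,31,5],[0,0,0,0,18,38,5],[0,0,0,0,19.5,45,5],[0,0,0,0,20.5,53,5],[0,0,0,0,21,62,5],[0,0,0,0,21,62,5]]'
python3 - <<'E'
from h import *
s=bot.get_state();th=np.deg2rad(-19);d=s['ee_pos'][:2]-[.5045,-.1625]
print('local x,y',d@[np.cos(th),np.sin(th)],d@[-np.sin(th),np.cos(th)],s['ee_pos'][2]-.155)
p,d=cams.capture('scene');cv2.imwrite('pics/e.png',cv2.resize(p[40:280,60:360],(750,600),interpolation=cv2.INTER_CUBIC)[...,::-1])
E
```

```text
time_s: 6.7
ee_pos: [0.5782, -0.1881, 0.3383]
tcp_rot: [0.814, 0.581, 0.0, -0.0]
ft_force: [-5.2, 4.9, -0.3]
opening: 0.118
grip_force: 60.1
time_s: 7.7
ee_pos: [0.599, -0.1954, 0.2762]
tcp_rot: [0.814, 0.581, 0.002, 0.002]
ft_force: [13.4, -0.2, 0.4]
opening: 0.12
grip_force: 65.7
local x,y 0.10001911934730161 -0.00034451128606313676 0.12122259562425367
```

View pics/e.png

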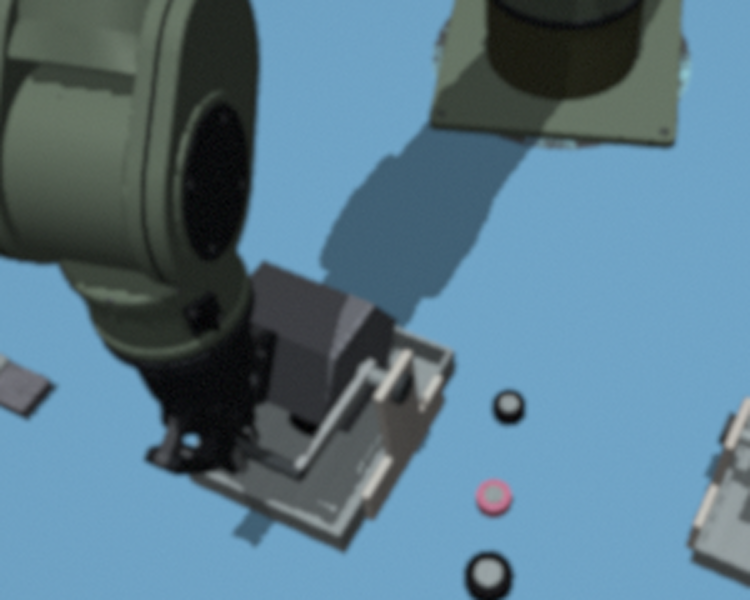

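The bar is on the far side and the mount shows dark at about (305,420), in the tray under the barrel. Letting go and rising.

```bash
python3 -m pendant '[[0,0,0,0,0,0,10],[0,0,0,0,0,0,16],[0,0,0,0,0,0,28],[0,0,0,0,0,0,28],[0,0,0,0,0,0,28],[0,0,0,0,0,-12,28],[0,0,0,0,0,-30,28],[0,0,0,0,0,-60,28],[0,0,0,0,0,-100,28],[0,0,0,0,0,-130,28]]'
python3 -m pendant '[[0,0,0,0,0,0,28],[0,0,0,-40,0,0,28],[0,0,0,-80,0,0,28],[0,0,0,-120,0,0,28],[0,0,0,-160,0,0,28],[0,0,0,-200,0,0,28],[0,0,0,-200,0,0,28],[0,0,0,-200,0,0,28],[0,0,0,-200,0,0,28],[0,0,0,-200,0,0,28]]'
python3 - <<'E'
from h import *
o=[];Q=[]
for n,(u,v) in(("scene",(185,185)),("top",(322,200))):
    p,d=cams.capture(n);w=world(n,d);w[d==0]=np.nan
    Q.append(w[v-75:v+75,u-75:u+75].reshape(-1,3));o.append(cv2.resize(p[v-75:v+75,u-75:u+75],(400,400),interpolation=cv2.INTER_CUBIC))
    for r in cams.silhouettes(n,'mount'):
        print(n,r['confidence'],r['point'],np.nanmedian(w[r['pixels']],axis=0))
cv2.imwrite('pics/f.png',np.hstack(o)[...,::-1])
th=np.deg2rad(-19)
for P in Q:
    P=P[~np.isnan(P[:,0])];d=P[:,:2]-[.5045,-.1625]
    L=np.c_[d@[np.cos(th),np.sin(th)],d@[-np.sin(th),np.cos(th)],P[:,2]]
    b=L[(L[:,0]>.085)&(L[:,0]<.115)&(abs(L[:,1])<.05)&(L[:,2]>.09)&(L[:,2]<.16)]
    print('bar',len(b),b.mean(0) if len(b) else 0,np.percentile(b,[5,95],axis=0) if len(b) else 0)
    t=L[(abs(L[:,0])<.022)&(abs(L[:,1])<.04)&(L[:,2]>.15)&(L[:,2]<.19)]
    if len(t):A=np.linalg.lstsq(np.c_[t[:,:2],np.ones(len(t))],t[:,2],rcond=None)[0];print('top face',A,'tilt deg',np.degrees(np.arctan(A[0])))
E
```

```text
time_s: 8.75
ee_pos: [0.5975, -0.195, 0.4099]
tcp_rot: [0.814, 0.581, 0.001, 0.001]
ft_force: [0.9, 0.8, 0.5]
opening: 0.327
grip_force: 0.0
time_s: 9.75
ee_pos: [0.533, -0.3831, 0.4069]
tcp_rot: [0.814, 0.581, 0.0, -0.0]
ft_force: [0.3, 0.7, -0.4]
opening: 0.328
grip_force: 0.0
scene 0.49 [256.4, 239.2] [ 0.56724753 -0.00675037  0.01585093]
top 0.51 [249.0, 170.8] [ 0.56117418 -0.00823094  0.01526667]
bar 326 [0.10131784 0.00066776 0.13102168] [[ 0.09528953 -0.04465718  0.12698373]
 [ 0.10571596  0.04486076  0.13394866]]
top face [0.06364567 0.00171862 0.17033401] tilt deg 3.6417163853555827
bar 313 [9.81080839e-02 5.95180962e-05 1.30174789e-01] [[ 0.09372549 -0.04479969  0.12611174]
 [ 0.10375195  0.04481278  0.13286441]]
top face [0.06514543 0.00061846 0.16930597] tilt deg 3.7272910839726623
```

View pics/f.png

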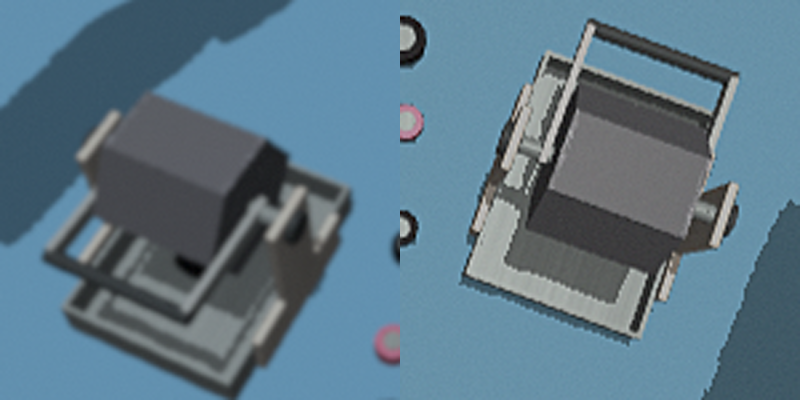

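The barrel is about 3.7° short: the top-face tilt and the bar at z≈127 mm agree. I'll push the bar down with shut fingertips to z=126 at its top.

```bash
python3 -m pendant '[[0,0,0,40,0,0,0],[0,0,0,80,0,0,0],[0,0,0,120,0,0,0],[0,0,0,160,0,0,0],[0,0,0,200,0,0,0],[0,0,0,200,0,0,0],[0,0,0,200,0,25,0],[0,0,0,200,0,55,0],[0,0,0,200,0,75,0],[0,0,0,200,0,90,0]]'
python3 -m pendant '[[0,0,0,0,0,5,0],[0,0,0,0,0,9,0],[0,0,0,0,0,11,0],[0,0,0,0,0,13,0],[0,0,0,0,0,15,0],[0,0,0,0,0,16,0],[0,0,0,0,0,17,0],[0,0,0,0,0,17,0],[0,0,0,0,0,17,0],[0,0,0,0,0,17,0]]'
cat > m.py <<'E'
from h import *
th=np.deg2rad(-19)
for n,(u,v) in(("scene",(185,185)),("top",(322,200))):
    p,d=cams.capture(n);w=world(n,d);w[d==0]=np.nan
    np.savez(n+'1.npz',p=p,d=d)
    P=w[v-75:v+75,u-75:u+75].reshape(-1,3)
    P=P[~np.isnan(P[:,0])];d=P[:,:2]-[.5045,-.1625]
    L=np.c_[d@[np.cos(th),np.sin(th)],d@[-np.sin(th),np.cos(th)],P[:,2]]
    b=L[(L[:,0]>.085)&(L[:,0]<.115)&(abs(abs(L[:,1])-.038)<.01)&(L[:,2]>.09)&(L[:,2]<.16)]
    t=L[(abs(L[:,0])<.022)&(abs(L[:,1])<.04)&(L[:,2]>.15)&(L[:,2]<.19)]
    A=np.linalg.lstsq(np.c_[t[:,:2],np.ones(len(t))],t[:,2],rcond=None)[0] if len(t)>30 else [9]
    print(n,'bar top',len(b),np.percentile(b[:,2],95) if len(b) else 0,'tilt',len(t),np.degrees(np.arctan(A[0])))
E
python3 m.py
```

```text
time_s: 10.95
ee_pos: [0.5974, -0.1952, 0.3153]
tcp_rot: [0.814, 0.581, -0.0, -0.0]
ft_force: [0.5, 0.3, 0.7]
opening: 0.002
grip_force: 0.0
time_s: 11.95
ee_pos: [0.5976, -0.195, 0.2997]
tcp_rot: [0.814, 0.581, -0.0, -0.0]
ft_force: [0.5, -0.5, 0.4]
opening: -0.0
grip_force: 0.2
scene bar top 71 0.1274235822533534 tilt 724 0.17558816563867916
top bar top 101 0.12654902390743955 tilt 1025 0.05870067782181637
```

```bash
python3 -m pendant '[[0,0,0,0,0,-10,0],[0,0,0,0,0,-30,0],[0,0,0,0,0,-60,0],[0,0,0,0,0,-100,0],[0,0,0,-40,0,-110,0],[0,0,0,-80,0,-110,0],[0,0,0,-120,0,-110,0],[0,0,0,-160,0,-110,0],[0,0,0,-200,0,-110,0],[0,0,0,-200,0,-110,0]]'
python3 m.py
python3 - <<'E'
from h import *
z=np.load('scene1.npz');p=z['p'];w=world('scene',z['d'])
c=p[150:250,120:240];cv2.imwrite('pics/g.png',cv2.resize(cv2.convertScaleAbs(c,alpha=1.8),(720,600),interpolation=cv2.INTER_CUBIC)[...,::-1])
th=np.deg2rad(-19);d=w[...,:2]-[.5045,-.1625];L=np.stack([d@[np.cos(th),np.sin(th)],d@[-np.sin(th),np.cos(th)],w[...,2]],-1)
k=(p.max(2)<30)&(abs(L[...,0])<.1)&(abs(L[...,1])<.07)&(L[...,2]<.06)
print(k.sum(),np.argwhere(k).mean(0),np.percentile(L[k],[5,50,95],axis=0))
E
```

```text
time_s: 13.05
ee_pos: [0.5296, -0.3892, 0.41]
tcp_rot: [0.816, 0.578, -0.001, 0.001]
ft_force: [-0.6, 0.9, -0.5]
opening: 0.002
grip_force: 0.0
scene bar top 125 0.12768013748214385 tilt 798 -0.1352039288949578
top bar top 126 0.1261677859163159 tilt 1029 0.04868333349941489
29 [210.13793103 181.        ] [[ 0.01833407 -0.01893583  0.01254884]
 [ 0.01945092 -0.00952896  0.02052359]
 [ 0.02051517  0.00072162  0.02848505]]
```

View pics/g.png

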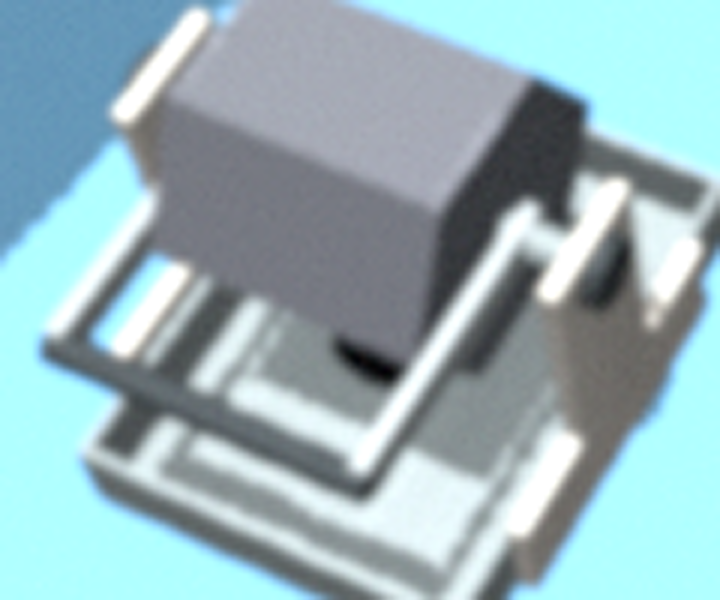

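The mount (360,355) sits on the tray floor under the barrel (z ≈ 12–28 mm). The bar is level on the far side, and the gripper is clear.

```bash
python3 -c "
from rig import bot
print(bot.close_job())"
```

```text
the job is handed in; nothing more can be done
None
```

The larger barrel now has its port straight down (within about 0.2°), the mount is in the catch tray under it, the grip bar is released, the smaller barrel was left alone, and the job is handed in at about 13 s.

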